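Clamp, log and unload terminal blocks at the high-voltage test jig

TASK

Stand every terminal block from the cardboard carton upright in a nest of the test jig (any nest) and swing the toggle clamp arm down, over centre, so that it clamps them. With them clamped, aim the hand scanner squarely at the bar code on the sloping ticket stand, its reading line across the bars, hold it steady for two seconds about 80 mm off, and lay it back on the middle of its rubber mat, standing on its own feet; only then swing the clamp arm fully back and stand all the blocks upright on the floor of the grey plastic tray, leaving the mug, the tape and the meter where they are.

Things in the scene. Friction and masses are not known exactly. Their poses are not given: they have to be found in the camera images.
- block_a: First terminal block: a plain white block 56 long (its x) x 26 wide (its y) x 34 mm high, with two upright steel blades, 2 mm thick, 10 mm wide and 8 mm high, on its top 22.5 mm either side of the middle; 80 g, all blocks alike. Origin: centre of its underside; z up. It may be absent (None).
- block_b: Second terminal block: a plain white block 56 long (its x) x 26 wide (its y) x 34 mm high, with two upright steel blades, 2 mm thick, 10 mm wide and 8 mm high, on its top 22.5 mm either side of the middle; 80 g, all blocks alike. Origin: centre of its underside; z up. It may be absent (None).
- block_c: Third terminal block: a plain white block 56 long (its x) x 26 wide (its y) x 34 mm high, with two upright steel blades, 2 mm thick, 10 mm wide and 8 mm high, on its top 22.5 mm either side of the middle; 80 g, all blocks alike. Origin: centre of its underside; z up. It may be absent (None).
- jig: Fixed test jig: aluminium base plate 200 x 200 x 20 mm, origin at the centre of its underside, x towards the clamp's hinge, y along the row of three nests. Steel hinge cheeks at x 57 to 91 mm, within 24 mm of the middle in y, reach 95 mm high. The nests are framed by black ribs 5 mm high that leave a block 4 mm play on each side.
- nest0 (a point): Nest 0, at y = -58 mm of the jig: the point on the base plate (20 mm above the bench) where the centre of a block's underside belongs. Same axes as the jig; the block's length lies along the jig's x (either way round).
- nest1 (a point): Nest 1, in the middle of the jig: the point on the base plate (20 mm above the bench) where the centre of a block's underside belongs. Same axes as the jig; the block's length lies along the jig's x (either way round).
- nest2 (a point): Nest 2, at y = +58 mm of the jig: the point on the base plate (20 mm above the bench) where the centre of a block's underside belongs. Same axes as the jig; the block's length lies along the jig's x (either way round).
- clamp (a joint): Arm's angle about its hinge, along the jig's y at jig x = 70 mm, z = 80 mm. 0: arm level, its pressure bar (142 mm long in y, 90 mm from the hinge) on the seated blocks; -0.06: stop; grows as the handle swings up and back; 1.95: back stop. A weight roller tips it over centre at 0.9 rad and holds it at either end (2 N at the handle). Starts back, at rest within 1 s.
- clamp_handle (a point): Middle of the clamp's T handle: a round rubber bar, 16 mm thick, 130 mm long, parallel to the hinge and the jig's y, 165 mm from the hinge. The 22 mm wide, 10 mm thick arm meets it in the middle, so pinch it some 38 mm to one side. Shut, it is 80 mm above the bench at jig x = -95 mm. Held in the fingers it can turn as the arm swings. Axes turn with the arm; the jig's at 0.
- carton: Fixed shallow cardboard carton, 170 (x) x 210 (y) mm outside, floor 4 mm thick, walls 4 mm thick and 14 mm high, in which the blocks stand at the start. Origin: centre of its underside.
- tray: Fixed grey plastic tray for the tested blocks, empty at the start, 170 (x) x 210 (y) mm outside, floor 4 mm thick, walls 4 mm thick and 14 mm high. Origin: centre of its underside.
- scanner: Loose hand scanner, 220 g, 174 mm long, on its own feet. Origin: underside, below the grip point; x along the handle to the head, z up. Handle: 28 mm wide (y), 30 to 56 mm above the underside, x = -92 to 38 mm. Grey head: 60 mm wide, 58 mm high, x = 38 to 82 mm, down to the underside. A 22 mm heel at the handle's far end also reaches down.
- scanner_grip (a point): Place to hold the scanner: the middle of its handle, 43 mm above its underside, at x = 0; the centre of mass lies within 25 mm of it. Pinch across the 28 mm width.
- scanner_window (a point): Reading window: centre of the underside of the scanner's head, at x = 60 mm. It looks along the scanner's own -z; its reading line runs along the scanner's y.
- mat: Fixed black rubber mat, the scanner's place, 200 (x) x 120 (y) x 4 mm. Origin: centre of its underside.
- ticket: Fixed black ticket stand, base 110 x 100 mm, its face a 110 x 100 mm plate sloping up away from the robot at 30 degrees, top edge about 70 mm high, a paper ticket with a bar code on it. Origin: centre of its underside.
- label (a point): Centre of the bar code, about 43 mm above the bench. z: square out of the sloping face (up and back to the robot, 30 degrees from vertical); y: along the row of bars, which the reading line follows (either way round); x: up the slope. Reads with the window 50 to 110 mm off along z, best 80, within 15 mm sideways in x and y, square within 14 degrees, line within 20.
- mug: Blue mug, 80 mm across, 95 mm high: not part of the job. Origin: centre of its underside.
- tape: Yellow roll of tape lying flat, 100 mm across, 24 mm high: not part of the job. Origin: centre of its underside.
- meter: Yellow hand multimeter lying on its back, 85 x 160 x 36 mm: not part of the job. Origin: centre of its underside.
Things that resemble listed ones, but are neither listed nor needed, are in the scene too. What is shaped like the scanner but pink is not meant. Leave any yellow look-alike of the block_b alone.

How it is judged:
On the way, in this order (a step that is already met when the one before it is completed fails the run):
1. every block stands in a nest of the jig and the clamp arm lies level on them ((distance between block_a and nest0 below 0.0085 m or distance between block_a and nest1 below 0.0085 m or distance between block_a and nest2 below 0.0085 m) and angle between each of block_a, block_b, block_c's own z axis and vertical below 0.06 rad and (distance between block_b and nest0 below 0.0085 m or distance between block_b and nest1 below 0.0085 m or distance between block_b and nest2 below 0.0085 m) and (distance between block_c and nest0 below 0.0085 m or distance between block_c and nest1 below 0.0085 m or distance between block_c and nest2 below 0.0085 m) and value of joint clamp between -0.035 and 0.035 rad), for 0.3 s.
2. with the blocks clamped, the scanner is held aimed square at the bar code, steady, for 1.5 s (all of step 1 and x of scanner_window in the frame of label between -0.015 and 0.015 m and y of scanner_window in the frame of label between -0.015 and 0.015 m and z of scanner_window in the frame of label between 0.05 and 0.11 m and angle between the z axis of scanner and the z axis of label, either way round below 0.25 rad and angle between the y axis of scanner and the y axis of label, either way round below 0.35 rad and angle between scanner's own z axis and vertical below 1.3 rad and linear speed of scanner below 0.03 m/s and angular speed of scanner below 0.3 rad/s), for 1.5 s.
3. the scanner is back on its mat with the blocks still clamped (value of joint clamp between -0.035 and 0.035 rad and horizontal distance between scanner and mat below 0.05 m and angle between scanner's own z axis and vertical below 0.1 rad and z of scanner in the frame of mat below 0.009 m), for 0.2 s.
4. the clamp arm is swung fully back (value of joint clamp above 1.7 rad), for 0.2 s.
At the end, for the whole second after the job is handed in: Every block stands upright (within 0.1 rad) and still on the floor of the grey tray, the clamp arm is fully back (over 1.7 rad), and the scanner stands still on its feet on the mat, its origin within 50 mm of the mat's middle (value of joint clamp above 1.7 rad and horizontal distance between scanner and mat below 0.05 m and angle between each of scanner, block_a, block_b, block_c's own z axis and vertical below 0.1 rad and z of scanner in the frame of mat below 0.009 m and linear speed of each of scanner, block_a, block_b, block_c below 0.02 m/s and x of block_a in the frame of tray between -0.078 and 0.078 m and y of block_a in the frame of tray between -0.098 and 0.098 m and z of each of block_a, block_b, block_c in the frame of tray below 0.009 m and x of block_b in the frame of tray between -0.078 and 0.078 m and y of block_b in the frame of tray between -0.098 and 0.098 m and x of block_c in the frame of tray between -0.078 and 0.078 m and y of block_c in the frame of tray between -0.098 and 0.098 m); the robot touches nothing.
It fails at once if the mug is moved more than 30 mm (distance of mug from where it was at the start of the episode above 0.03 m).
It fails at once if the tape is moved more than 30 mm (distance of tape from where it was at the start of the episode above 0.03 m).
It fails at once if the meter is moved more than 30 mm (distance of meter from where it was at the start of the episode above 0.03 m).
Of block_a, block_b, block_c only 2 to 3 are there at a start; the rules pass over those that are not, and their reading is None.
At some moment in a run one of scanner may be knocked a few centimetres aside while the robot is not near it.
It also fails if it takes over 210 s, if anything falls off the work surface, if the arm or the gripper's body presses on something with over 40 N, if the wrist force passes 120 N, or if a joint passes its speed limit or range.

ROBOT

A 6-joint arm with a two-finger parallel gripper is mounted at the origin on the work surface. World frame = base frame: x ahead of the robot, y to its left, z up, the work surface at z = 0. Lengths are in m, angles in rad, forces in N, time in s.
With the tool pointing down it reaches from about 0.3 to 0.775 m from the base axis. Payload 14.6 kg.
Tool frame: the origin (TCP) lies at the very end of the fingers, on their centre line; the grasp point (between the pads) lies 19 mm behind it; z points along the fingers, y is the line along which they close (so a half turn about z gives the same grasp; the last joint's range is limited). The gripper opens to 94 mm and grips with 3 to 60 N. Pads are 16 mm wide; open, the fingers measure 119 mm over their backs; the gripper's body (75 mm by 177 mm) begins 78 mm behind the grasp point.
Start: joints at [1.192, 0.3, 1.521, -0, 1.321, -0.067], TCP at [0.169, 0.523, 0.205] pointing down, gripper open.
Joint ranges: [-3.03, 3.03], [-0.79, 2.21], [0.23, 2.52], [-1.04, 4.18], [0, 3.07], [-2.55, 2.55]. Speed limits (rad/s): [2.22, 2.22, 2.57, 3.14, 3.14, 3.14].

INTERFACE

Orientations are given as a rotation vector (axis times angle).
In Python, from plant import ctrl gives the robot as it stands. Calls block until the motion is done:
- ctrl.move_to(position, orientation): joint-space move of the TCP to a pose.
- ctrl.move_l(position, feed=0.15, rot=None, force_limit=None): straight line of the TCP; rot=None keeps the orientation; feed is the mean speed in m/s. With force_limit (N) it stops when the force on the tool has changed by that much, and returns True; else False.
- ctrl.move_joints(angles): joint-space move.
- ctrl.open_gripper() and ctrl.close_gripper(force=None): open the fingers fully, or close them until they stop; force is the grip in N (None keeps the last).
- ctrl.pause(seconds).
- ctrl.solve_ik(position, orientation): joint angles nearest the present ones, or None.
- ctrl.capture(name): name is "scene" or "top" or "wrist"; returns a dict with "image" (420x560x3 uint8, red, green, blue), "z_map" (420x560 float32, m along the optical axis (not along the pixel's ray), 0 where there is no reading), "K" (3x3 intrinsics, pixels), "k1" (the pictures are not rectified: a ray, as slopes to the right and down, at radius r is drawn at 1 + k1 r^2 times it, then the intrinsics apply), "view" (4x4, takes a point from world to camera coordinates); the wrist camera has in their place "T_tool_cam" (4x4, takes a point from camera to tool coordinates, whose origin is the TCP and whose axes are the flange's). Camera axes: x right, y down, z forward; pixel columns grow to the right and rows downward; lengths in m; the calibration is good to about 2 mm. A picture is of the moment at which its call begins: read the wrist's pose just before it.
A pose or a line that the arm cannot do raises ctrl.IKError and nothing moves.
- ctrl.finish_job(): hands the job in; it is judged then, once.
Readings, each from a call of its own:
- ctrl.current_time_s(): time.
- ctrl.current_qpos(): joint angles.
- ctrl.current_qd(): joint speeds.
- ctrl.current_effort(): joint torques, N m.
- ctrl.current_eef_pos(): TCP position.
- ctrl.current_tcp_rot(): TCP orientation.
- ctrl.current_contact_force(): force on the tool from outside, world axes, zero at the start.
- ctrl.current_torque(): the same for the moment, N m.
- ctrl.current_grip_width(): finger opening in m.
- ctrl.current_finger_force(): force on a finger pad.
Only numpy, scipy, OpenCV 4.12 (cv2) and the standard library are available. Lean on these libraries where they do the work, as an engineer would, in place of code of your own. Each camera call takes 0.05 s, during which the arm holds its last target. There are 200 camera calls.

## Working session

There is one attempt and no reset: what is moved stays moved. The work goes in short steps, each a Python script; the robot and the scene stay as the last script left them, time stands still between calls to the robot, and variables do not carry over. Pictures are saved under pics/ and viewed, at most 14 in all, crops included, and the job is handed in when it is done.

```bash
ls; mkdir -p pics; cat > h.py <<'E'
import numpy as np, cv2
from plant import ctrl
from scipy.spatial.transform import Rotation as R
def save(n,im): cv2.imwrite('pics/'+n+'.png',cv2.cvtColor(im,cv2.COLOR_RGB2BGR))
def cap(n):
    if n=='wrist':
        p=np.array(ctrl.current_eef_pos());r=R.from_rotvec(ctrl.current_tcp_rot()).as_matrix()
    c=ctrl.capture(n)
    if n=='wrist':
        T=np.eye(4);T[:3,:3]=r;T[:3,3]=p;c['T']=T@c['T_tool_cam']
    else: c['T']=np.linalg.inv(c['view'])
    return c
def rays(c,uv):
    uv=np.asarray(uv,float).reshape(-1,2);K=c['K']
    d=np.c_[(uv[:,0]-K[0,2])/K[0,0],(uv[:,1]-K[1,2])/K[1,1]]
    x=d.copy()
    for _ in range(20): x=d/(1+c['k1']*(x**2).sum(1,keepdims=True))
    return np.c_[x,np.ones(len(x))]
def onplane(c,uv,z):
    w=rays(c,uv)@c['T'][:3,:3].T;o=c['T'][:3,3]
    return o+w*((z-o[2])/w[:,2:3])
def cloud(c):
    h,w=c['z_map'].shape;v,u=np.mgrid[:h,:w]
    p=rays(c,np.c_[u.ravel(),v.ravel()])*c['z_map'].reshape(-1,1)
    return (p@c['T'][:3,:3].T+c['T'][:3,3]).reshape(h,w,3)
E
python3 - <<'E'
from h import *
import pickle
for n in('top','scene'):
    c=cap(n);save(n+'0',c['image']);pickle.dump(c,open(n+'0.pkl','wb'));print(n,c['K'],c['k1'],c['T'])
print(ctrl.current_time_s())
E
```

```text
pics
top [[456.43807405   0.         271.78694564]
 [  0.         456.43807405 213.00645379]
 [  0.           0.           1.        ]] 0.0036359246482097728 [[-0.02709722 -0.9870049   0.15838896  0.32260079]
 [-0.9996058   0.02791878  0.00296379  0.05663545]
 [-0.0073473  -0.15824621 -0.98737235  1.48990137]
 [ 0.          0.          0.          1.        ]]
scene [[453.11243699   0.         278.25719873]
 [  0.         453.11243699 203.2720016 ]
 [  0.           0.           1.        ]] -0.044817738747760946 [[ 0.86959941  0.38463167 -0.30960514  0.93060348]
 [ 0.49357397 -0.69426907  0.52380836 -0.61041351]
 [-0.01347599 -0.60831648 -0.79358015  1.11578897]
 [ 0.          0.          0.          1.        ]]
0.1
```

View pics/top0.png

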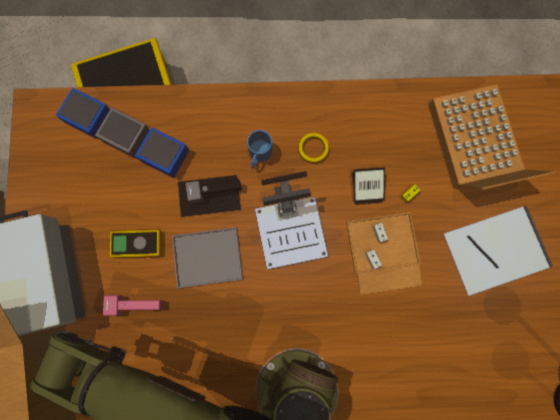

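View pics/scene0.png

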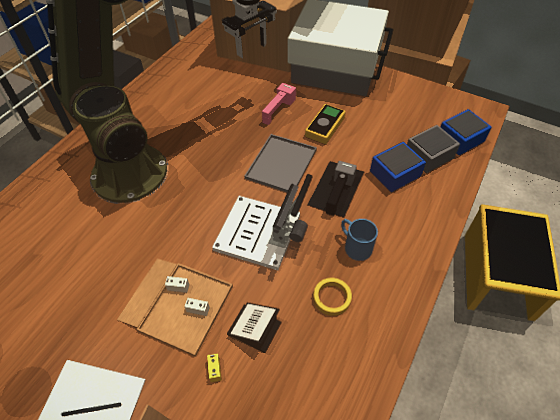

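The top view shows the jig at (291,233), the carton at (385,252) with two blocks at (380,233) and (374,259), and the ticket at (369,185). The scanner is on its mat at (210,193), the tray is at (208,258), the mug at (260,146), the tape at (314,147) and the meter at (135,243). The pink and yellow decoys are at (130,305) and (411,193).

```bash
python3 - <<'E'
from h import *
import pickle
c=pickle.load(open('top0.pkl','rb'));P=cloud(c)
def pr(n,uv,z): print(n,onplane(c,uv,z)[:,:2].round(3).tolist())
pr('jig corners',[(257,205),(318,197),(328,258),(266,268)],.02)
pr('blocks',[(380,233),(374,259)],.042)
pr('ticket corners',[(353,172),(383,168),(386,200),(356,204)],.04)
pr('tray corners',[(173,236),(238,229),(243,280),(179,287)],.014)
pr('mat corners',[(178,181),(238,175),(241,208),(181,215)],.004)
pr('scanner head/tail',[(193,190),(238,185)],.057)
pr('carton',[(348,222),(412,214),(421,287),(358,293)],.014)
pr('mug tape',[(260,140),(314,147)],.05)
for u,v in[(285,178),(270,181),(300,177),(287,196),(193,190),(225,188),(369,175),(369,197),(384,285),(360,250)]: print(u,v,P[v,u].round(3))
print(ctrl.current_qpos(), R.from_rotvec(ctrl.current_tcp_rot()).as_matrix().round(3))
# move and wrist views
def rd(th): # tool down, tool y axis at yaw th
    y=np.array([np.cos(th),np.sin(th),0]);z=np.array([0,0,-1.]);return R.from_matrix(np.c_[np.cross(y,z),y,z]).as_rotvec()
jc=onplane(c,[(292,232)],.02)[0]
cc=onplane(c,[(378,245)],.02)[0]
r0=R.from_rotvec(ctrl.current_tcp_rot()).as_matrix();print(np.arctan2(r0[1,1],r0[0,1]))
w=ctrl.capture('wrist');print(w['T_tool_cam'].round(3),w['K'].round(1))
for n,p in(('wcarton',cc),('wjig',jc)):
    ctrl.move_to([p[0]-.05,p[1],.33 if n=='wcarton' else .40],rd(np.pi/2))
    ctrl.pause(.3)
    w=cap('wrist');save(n,w['image']);pickle.dump(w,open(n+'.pkl','wb'))
print(ctrl.current_time_s())
E
```

```text
jig corners [[0.586, 0.109], [0.607, -0.092], [0.407, -0.115], [0.381, 0.084]]
blocks [[0.481, -0.282], [0.399, -0.257]]
ticket corners [[0.683, -0.207], [0.694, -0.306], [0.587, -0.308], [0.577, -0.211]]
tray corners [[0.493, 0.384], [0.51, 0.173], [0.345, 0.159], [0.328, 0.364]]
mat corners [[0.678, 0.371], [0.693, 0.171], [0.581, 0.162], [0.563, 0.361]]
scanner head/tail [[0.634, 0.312], [0.647, 0.167]]
carton [[0.523, -0.187], [0.543, -0.396], [0.307, -0.407], [0.294, -0.206]]
mug tape [[0.797, 0.093], [0.768, -0.083]]
285 178 [0.621 0.021 0.242]
270 181 [0.613 0.063 0.243]
300 177 [ 0.625 -0.022  0.233]
287 196 [0.583 0.015 0.176]
193 190 [0.633 0.311 0.061]
225 188 [0.638 0.209 0.056]
369 175 [ 0.666 -0.254  0.061]
369 197 [ 0.602 -0.258  0.022]
384 285 [ 0.317 -0.292  0.005]
360 250 [ 0.431 -0.222  0.003]
[ 1.19240936e+00  3.00441622e-01  1.52154918e+00 -1.31504125e-05
  1.32067357e+00 -6.66088916e-02] [[-0.952  0.307 -0.   ]
 [ 0.307  0.952 -0.001]
 [ 0.    -0.001 -1.   ]]
1.259021548328924
[[ 0.002 -0.963 -0.268  0.079]
 [ 1.     0.002  0.001  0.001]
 [-0.001 -0.268  0.963 -0.179]
 [ 0.     0.     0.     1.   ]] [[293.    0.  278.3]
 [  0.  293.  210.9]
 [  0.    0.    1. ]]
4.9167
```

View pictures.

```bash
python3 -c "
import cv2,numpy as np
a=cv2.imread('pics/wcarton.png');b=cv2.imread('pics/wjig.png')
cv2.imwrite('pics/both.png',cv2.resize(np.vstack([a,b]),(400,600)))"
```

```text
(no output)
```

View pics/wcarton.png

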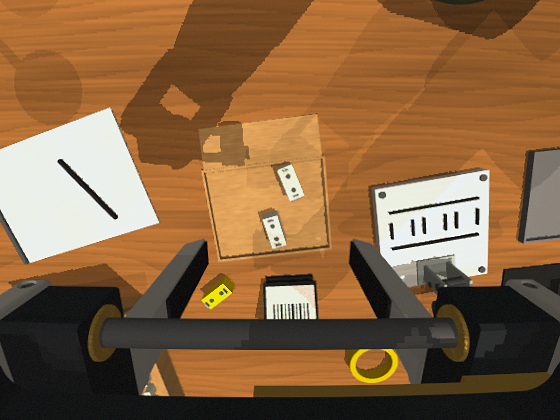

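View pics/wjig.png

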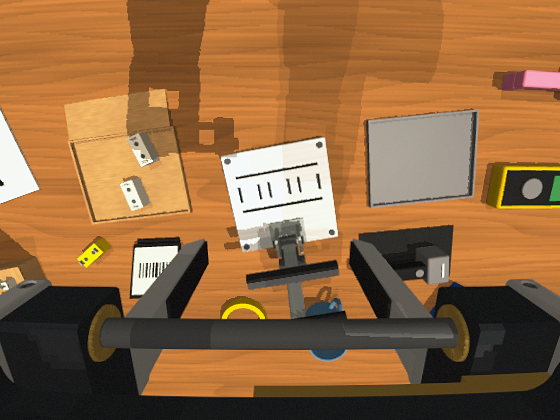

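Wrist views: two blocks in the carton (289,182 and 273,230), a third nest pair free. The jig plate is centred near (280,190) in the second view; the pressure bar and handle are up at y≈275–335.

```bash
cat >> h.py <<'E'
def rd(th): # tool down, tool y (closing line) at yaw th
    y=np.array([np.cos(th),np.sin(th),0]);z=np.array([0,0,-1.]);return R.from_matrix(np.c_[np.cross(y,z),y,z]).as_rotvec()
def rect(xy):
    (x,y),(a,b),t=cv2.minAreaRect((np.asarray(xy)[:,:2]*1000).astype(np.float32))
    if a<b: a,b,t=b,a,t-90
    return np.array([x/1000,y/1000]),(round(a,1),round(b,1)),((t+90)%180)-90   # centre, mm, yaw deg of long side
def comps(m,amin):
    n,l,s,_=cv2.connectedComponentsWithStats(cv2.morphologyEx(m.astype(np.uint8),cv2.MORPH_OPEN,np.ones((3,3))))
    return [l==i for i in range(1,n) if s[i,4]>=amin]
def region(P,z0,z1,c,r): return (P[...,2]>z0)&(P[...,2]<z1)&(np.hypot(P[...,0]-c[0],P[...,1]-c[1])<r)
E
python3 - <<'E'
from h import *
import pickle
top=pickle.load(open('top0.pkl','rb'));wc=pickle.load(open('wcarton.pkl','rb'));wj=pickle.load(open('wjig.pkl','rb'))
for n,c in(('top',top),('wc',wc),('wj',wj)):
    P=cloud(c);hsv=cv2.cvtColor(c['image'],cv2.COLOR_RGB2HSV);S,V=hsv[...,1],hsv[...,2]
    v,u=np.mgrid[:420,:560];uv=np.dstack([u,v])
    def go(name,m,z,amin):
        for k in comps(m,amin):
            print(n,name,k.sum(),'ray',rect(onplane(c,uv[k],z)),'cloud z',P[k][:,2].mean().round(4), P[k][:,:2].mean(0).round(4))
    go('jig',region(P,.012,.03,(.495,-.003),.16)&(S<70)&(V>90),.02,300)
    go('block',region(P,.031,.06,(.42,-.29),.12)&(S<90)&(V>100),.038,15)
    go('ticket',region(P,.005,.09,(.635,-.257),.09)&(S<90)&(V>120),.043,60)
    go('tray',region(P,-.003,.025,(.419,.27),.16)&(S<60),.014,300)
    go('mat',region(P,-.004,.012,(.628,.266),.13)&(V<60),.004,100)
    go('scan',region(P,.046,.075,(.638,.25),.13),.057,30)
    go('handle',region(P,.225,.27,(.62,.02),.09),.241,60)
E
```

```text
top jig 3442 ray (array([0.49290683, 0.00182343]), (199.3, 198.9), 10.14184284210205) cloud z 0.0199 [0.4873 0.0018]
top block 144 ray (array([ 0.4830817 , -0.28316754]), (55.1, 28.5), 14.866935729980469) cloud z 0.038 [ 0.4844 -0.2833]
top block 145 ray (array([ 0.39756091, -0.25665881]), (54.5, 27.2), 23.32437515258789) cloud z 0.0379 [ 0.3973 -0.2575]
top ticket 738 ray (array([ 0.6394505 , -0.25661383]), (96.1, 92.8), -1.6710433959960938) cloud z 0.0439 [ 0.6394 -0.2558]
top tray 3166 ray (array([0.42145734, 0.27414771]), (205.8, 165.3), -83.77456474304199) cloud z 0.0041 [0.4215 0.2754]
top mat 181 ray (array([0.67720453, 0.23893332]), (124.5, 18.9), -83.29654932022095) cloud z 0.0029 [0.6776 0.2416]
top mat 1073 ray (array([0.62451062, 0.26835593]), (194.9, 114.3), -85.79464149475098) cloud z 0.0034 [0.6033 0.2691]
top scan 620 ray (array([0.63103638, 0.2486293 ]), (171.1, 62.1), -88.9810802936554) cloud z 0.0593 [0.6365 0.2617]
top handle 264 ray (array([0.61978729, 0.02446785]), (129.5, 17.5), -80.06163692474365) cloud z 0.2387 [0.621  0.0245]
wc jig 9506 ray (array([0.491699
[... 914 characters left out ...]
ock 386 ray (array([ 0.48460803, -0.28068878]), (54.2, 28.7), 16.98678207397461) cloud z 0.0376 [ 0.4845 -0.2809]
wj ticket 1186 ray (array([ 0.62706396, -0.2706062 ]), (151.8, 70.0), -41.32816696166992) cloud z 0.0376 [ 0.6303 -0.2643]
wj tray 9391 ray (array([0.4199487 , 0.27678473]), (212.4, 169.2), -83.8301591873169) cloud z 0.0051 [0.4177 0.2802]
wj mat 2137 ray (array([0.6038233, 0.2698924]), (198.4, 77.7), -84.61892032623291) cloud z 0.0039 [0.5944 0.2761]
wj scan 1111 ray (array([0.63457159, 0.28333325]), (108.1, 66.5), -80.38181114196777) cloud z 0.0596 [0.6302 0.2924]
wj handle 202 ray (array([0.60360315, 0.064369  ]), (48.7, 10.9), 89.69084167480469) cloud z 0.2357 [0.6089 0.0694]
```

```bash
cat >> h.py <<'E'
JC=np.array([.4928,.0032]);JY=np.radians(10.25)
def jig(x,y): 
    c,s=np.cos(JY),np.sin(JY);return JC+np.array([c*x-s*y,s*x+c*y])
def pick(xy,under,th,force=20,h=.012,up=.16):
    ctrl.open_gripper()
    ctrl.move_to([*xy,up],rd(th)); ctrl.move_l([*xy,under+h],.15)
    ctrl.close_gripper(force); w=ctrl.current_grip_width()
    ctrl.move_l([*xy,up],.2); return w,ctrl.current_grip_width()
def place(xy,under,th,h=.012,up=.16):
    ctrl.move_to([*xy,up],rd(th)); ctrl.move_l([*xy,under+h+.004],.15)
    hit=ctrl.move_l([*xy,under+h-.002],.03,force_limit=6)
    z=ctrl.current_eef_pos()[2]; ctrl.open_gripper(); ctrl.move_l([*xy,up],.2); return hit,z-h
E
python3 - <<'E'
from h import *
import pickle
d=np.radians
print(pick((.3985,-.2560),.004,d(90+22.6)))
print(place(jig(0,58),.02,JY+np.pi/2))
print(pick((.4829,-.2822),.004,d(90+17)))
print(place(jig(0,-58),.02,JY+np.pi/2))
p=jig(-60,0)
ctrl.move_to([*p,.33],rd(np.pi/2));ctrl.pause(.3);w=cap('wrist');save('nest',w['image']);pickle.dump(w,open('nest.pkl','wb'))
P=cloud(w);hsv=cv2.cvtColor(w['image'],cv2.COLOR_RGB2HSV);v,u=np.mgrid[:420,:560];uv=np.dstack([u,v])
for k in comps(region(P,.046,.07,jig(0,0),.12)&(hsv[...,1]<90),60): 
    r=rect(onplane(w,uv[k],.054));q=r[0]-JC;c,s=np.cos(JY),np.sin(JY);print(k.sum(),r,'jig',(c*q[0]+s*q[1]).round(4),(-s*q[0]+c*q[1]).round(4),P[k][:,2].mean())
print(ctrl.current_time_s())
E
```

```text
Traceback (most recent call last):
  File "h.py", line 41, in pick
    ctrl.move_to([*xy,up],rd(th)); ctrl.move_l([*xy,under+h],.15)
    ~~~~~~~~~~~~^^^^^^^^^^^^^^^^^
plant.IKError: the arm cannot take that pose within its joint ranges
```

```bash
sed -i 's/ctrl.move_to(\[\*xy,up\],rd(th))/ctrl.move_to([*xy,up],rd(near(xy,th)))/' h.py; cat >> h.py <<'E'
def near(xy,th):
    b=np.arctan2(xy[1],xy[0]);return b+(th-b+np.pi/2)%np.pi-np.pi/2
E
cat > a.py <<'E'
from h import *
import pickle
d=np.radians
print(pick((.3985,-.2560),.004,d(90+22.6)))
print(place(jig(0,58),.02,JY-np.pi/2))
print(pick((.4829,-.2822),.004,d(90+17)))
print(place(jig(0,-58),.02,JY-np.pi/2))
p=jig(-60,0)
ctrl.move_to([*p,.33],rd(np.pi/2));ctrl.pause(.3);w=cap('wrist');save('nest',w['image']);pickle.dump(w,open('nest.pkl','wb'))
P=cloud(w);hsv=cv2.cvtColor(w['image'],cv2.COLOR_RGB2HSV);v,u=np.mgrid[:420,:560];uv=np.dstack([u,v])
for k in comps(region(P,.046,.07,jig(0,0),.12)&(hsv[...,1]<90),60): 
    r=rect(onplane(w,uv[k],.054));q=r[0]-JC;c,s=np.cos(JY),np.sin(JY);print(k.sum(),r,'jig',(c*q[0]+s*q[1]).round(4),(-s*q[0]+c*q[1]).round(4),P[k][:,2].mean())
print(ctrl.current_time_s())
E
python3 a.py
```

```text
(0.026161461361976158, 0.025954555842440132)Traceback (most recent call last):
  File "a.py", line 5, in <module>
    print(place(jig(0,58),.02,JY-np.pi/2))
          ~~~~~^^^^^^^^^^^^^^^^^^^^^^^^^^
  File "h.py", line 45, in place
    ctrl.move_to([*xy,up],rd(near(xy,th))); ctrl.move_l([*xy,under+h+.004],.15)
    ~~~~~~~~~~~~^^^^^^^^^^^^^^^^^^^^^^^^^^
plant.IKError: the arm cannot take that pose within its joint ranges
```

```bash
python3 - <<'E'
from h import *
print(np.round(ctrl.current_qpos(),2),ctrl.current_eef_pos())
for xy in(jig(0,58),jig(0,-58),(.4829,-.2822)):
  print(xy)
  for z in(.032,.16):
    for t in(-80,-90,-60,0,100,90):
      q=ctrl.solve_ik([*xy,z],rd(np.radians(t)));print(z,t,None if q is None else np.round(q,2))
E
```

```text
[-0.65  0.18  1.79 -0.    1.18  0.53] [ 0.39805967 -0.25566176  0.15893664]
[-9.82792564 57.07756046]
0.032 -80 None
0.032 -90 None
0.032 -60 None
0.032 0 None
0.032 100 None
0.032 90 None
0.16 -80 None
0.16 -90 None
0.16 -60 None
0.16 0 None
0.16 100 None
0.16 90 None
[ 10.81352564 -57.07116046]
0.032 -80 None
0.032 -90 None
0.032 -60 None
0.032 0 None
0.032 100 None
0.032 90 None
0.16 -80 None
0.16 -90 None
0.16 -60 None
0.16 0 None
0.16 100 None
0.16 90 None
(0.4829, -0.2822)
0.032 -80 [-0.59  0.52  1.65 -0.    0.97  0.8 ]
0.032 -90 [-0.59  0.52  1.65 -0.    0.97  0.98]
0.032 -60 [-0.59  0.52  1.65 -0.    0.97  0.45]
0.032 0 [-0.59  0.52  1.65 -0.    0.97 -0.59]
0.032 100 [-0.59  0.52  1.65 -0.    0.97 -2.34]
0.032 90 [-0.59  0.52  1.65  0.    0.97 -2.17]
0.16 -80 [-0.59  0.36  1.55 -0.    1.23  0.8 ]
0.16 -90 [-0.59  0.36  1.55 -0.    1.23  0.98]
0.16 -60 [-0.59  0.36  1.55 -0.    1.23  0.45]
0.16 0 [-0.59  0.36  1.55 -0.    1.23 -0.59]
0.16 100 [-0.59  0.36  1.55 -0.    1.23 -2.34]
0.16 90 [-0.59  0.36  1.55  0.    1.23 -2.17]
```

```bash
sed -i '/print(pick((.3985/d; s/jig(0,58)/jig(0,.058)/; s/jig(0,-58)/jig(0,-.058)/; s/jig(-60,0)/jig(-.06,0)/' a.py; python3 a.py
```

```text
(True, np.float64(0.021266701580746904))
(0.025900178648571175, 0.025870888722524344)
(True, np.float64(0.021268288425577552))
575 (array([0.47871277, 0.06199269]), (58.6, 26.6), 10.310935974121094) jig -0.0034 0.0604 0.05688291960155709
568 (array([ 0.50018784, -0.05165701]), (58.9, 27.5), 9.033797264099121) jig -0.0025 -0.0553 0.056755378250142194
25.9583
```

View pics/nest.png

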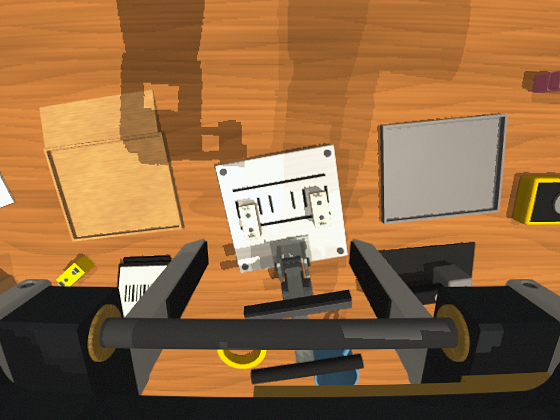

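The blocks stand at (250,214) and (317,208), between the black ribs. I'm checking that they are fully seated with a closer view and a depth histogram.

```bash
python3 - <<'E'
from h import *
import pickle
w=pickle.load(open('nest.pkl','rb'));P=cloud(w)
p=jig(.0,0)
ctrl.move_to([*p,.2],rd(JY+np.pi/2));ctrl.pause(.3);w2=cap('wrist');pickle.dump(w2,open('nest2.pkl','wb'));P2=cloud(w2)
im=w2['image'];save('nest2',im)
for c,P in((w,P),(w2,P2)):
    for s in(1,-1):
        b=jig(0,.058*s);m=region(P,.03,.075,b,.011);z=P[m][:,2];print('top',np.percentile(z,[5,25,50,75,95]).round(4),m.sum())
    m=region(P,.0,.035,jig(-.085,0),.012);print('plate',np.median(P[m][:,2]))
print(ctrl.current_time_s())
E
```

```text
top [0.0551 0.0563 0.0573 0.0581 0.0598] 153
top [0.0555 0.0565 0.0573 0.0581 0.0592] 141
plate 0.019600630790755302
top [0.0556 0.0566 0.0574 0.0582 0.0596] 296
top [0.0557 0.0565 0.0572 0.058  0.0594] 291
plate 0.019956743462372944
26.9333
```

View pics/nest2.png

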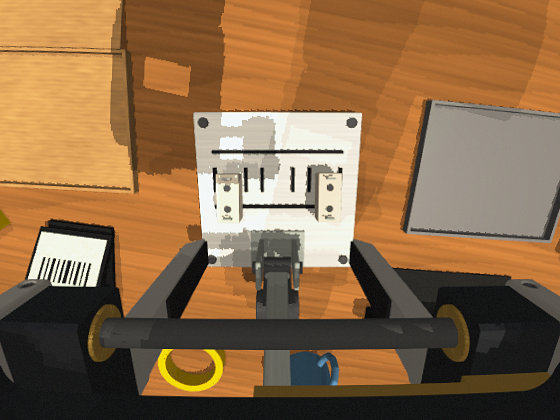

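The blocks overlap the hinge-side rib (v≈206), and the ribs at v≈151 and 206 put the nests nearer the robot. The pressure bar sits at jig x = 70−90 = −20 mm, so I'm measuring the ribs.

```bash
python3 - <<'E'
from h import *
import pickle
c,s=np.cos(JY),np.sin(JY)
def tj(p): q=p[:,:2]-JC;return np.c_[c*q[:,0]+s*q[:,1],-s*q[:,0]+c*q[:,1]]
w=pickle.load(open('nest2.pkl','rb'))
for n in('wjig','nest2'):
    w=pickle.load(open(n+'.pkl','rb'));P=cloud(w);v,u=np.mgrid[:420,:560];uv=np.dstack([u,v])
    m=region(P,.012,.035,JC,.1)&(w['image'].max(2)<60)
    k_,l,st,_=cv2.connectedComponentsWithStats(m.astype(np.uint8))
    for i in range(1,k_):
        if st[i,4]>8:
            q=tj(onplane(w,uv[l==i],.025))*1000
            if abs(q[:,0].mean())<75: print(n,st[i,4],'x',q[:,0].min().round(1),q[:,0].max().round(1),'y',q[:,1].min().round(1),q[:,1].max().round(1))
    uvp=[(227,198),(329,197)]
w=pickle.load(open('nest2.pkl','rb'));P=cloud(w)
for sg in(1,-1):
    m=region(P,.05,.075,jig(0,.058*sg),.05);r=rect(onplane(w,uv[m],.0575));print(r,tj(r[0][None]))
E
```

```text
wjig 59 x -54.7 -52.0 y -6.9 77.3
wjig 13 x -54.2 -52.0 y -28.1 -10.6
wjig 13 x -54.4 -52.0 y -49.4 -31.8
wjig 16 x -32.7 -7.2 y 75.9 78.1
wjig 10 x -53.5 -51.9 y -70.8 -53.5
wjig 10 x -31.5 -14.0 y 38.2 39.8
wjig 14 x -31.7 -6.0 y -39.3 -37.8
wjig 16 x -32.5 -6.3 y -77.4 -75.0
wjig 117 x 12.9 16.0 y -77.3 77.2
nest2 287 x -54.6 -51.9 y -77.6 77.9
nest2 48 x -32.8 -4.3 y -78.2 -73.8
nest2 59 x -32.8 -4.4 y -40.2 -37.4
nest2 49 x -32.8 -4.4 y -19.6 -16.9
nest2 48 x -32.9 -4.5 y 18.3 20.0
nest2 71 x -32.9 -4.5 y 37.1 40.9
nest2 15 x -33.1 -28.2 y 75.3 78.1
nest2 215 x 13.4 16.1 y -42.5 46.6
(array([0.47851364, 0.06080315]), (56.1, 27.0), 11.34843635559082) [[-0.00380825  0.05922601]]
(array([ 0.50030707, -0.05199558]), (55.8, 27.1), 10.254650115966797) [[-0.00243444 -0.05565053]]
```

```bash
cat > b.py <<'E'
from h import *
import pickle
NX=-.0197
for s in(1,-1):
    print(pick(jig(0,.058*s),.022,JY-np.pi/2,up=.12), place(jig(NX,.058*s),.0215,JY-np.pi/2,up=.12))
ctrl.move_to([*jig(.0,0),.2],rd(JY+np.pi/2));ctrl.pause(.3);w=cap('wrist');pickle.dump(w,open('nest3.pkl','wb'));P=cloud(w)
save('nest3',w['image'][90:280,150:410].repeat(3,0).repeat(3,1))
v,u=np.mgrid[:420,:560];uv=np.dstack([u,v])
for s in(1,-1):
    m=region(P,.03,.075,jig(NX,.058*s),.011);print('top',np.percentile(P[m][:,2],[5,50,95]).round(4))
    m=region(P,.048,.058,jig(NX,.058*s),.05);r=rect(onplane(w,uv[m],.054));q=r[0]-JC;c,s_=np.cos(JY),np.sin(JY);print(r,(c*q[0]+s_*q[1]).round(4),(-s_*q[0]+c*q[1]).round(4))
print(ctrl.current_time_s())
E
python3 b.py
```

```text
(0.025859886228340626, 0.025550942556832202) (True, np.float64(0.020959158086563883))
(0.025893440261387454, 0.025791133688373505) (True, np.float64(0.020997413088300162))
top [0.0524 0.0537 0.0552]
(array([0.46420004, 0.05856138]), (53.8, 26.7), 10.224993705749512) -0.0183 0.0596
top [0.0526 0.0537 0.0553]
(array([ 0.48557391, -0.05476945]), (54.9, 26.7), 10.568435668945312) -0.0174 -0.0558
44.1167
```

View pics/nest3.png

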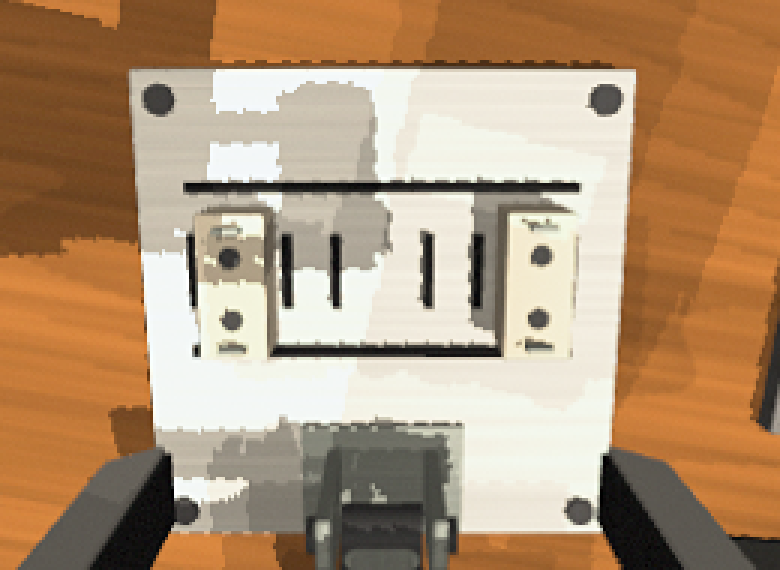

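Both blocks are seated between the ribs, with their tops at z = 0.0537. Next is the clamp.

```bash
cat >> h.py <<'E'
def hp(t,y=.036,d=.015,r=.165):
    return [*jig(.07-r*np.cos(t),y),.08+r*np.sin(t)-d]
def arc(t0,t1,n,feed=.12,lim=None):
    for t in np.linspace(t0,t1,n+1)[1:]:
        if ctrl.move_l(hp(t),feed,force_limit=lim): return t
E
cat > c.py <<'E'
from h import *
r=rd(JY)
for t in np.linspace(1.95,0,9): assert ctrl.solve_ik(hp(t),r) is not None,t
p=hp(1.95)
ctrl.open_gripper();ctrl.move_to([p[0],p[1],p[2]+.07],r);ctrl.move_l(p,.1)
ctrl.close_gripper(20);print(ctrl.current_grip_width(),np.round(ctrl.current_contact_force(),1))
arc(1.95,.1,14)
print(np.round(ctrl.current_contact_force(),1),ctrl.current_grip_width())
print('hit',arc(.1,-.01,4,.05,15),ctrl.current_eef_pos(),hp(0),np.round(ctrl.current_contact_force(),1))
ctrl.open_gripper();e=ctrl.current_eef_pos();ctrl.move_l([e[0],e[1],.3],.25)
ctrl.pause(.3)
c=cap('scene');save('clamped',c['image'][150:330,180:420].repeat(3,0).repeat(3,1))
t=cap('top');P=cloud(t);m=region(P,.06,.2,jig(-.095,0),.075)
q=P[m];print('handle z',np.percentile(q[:,2],[5,50,95]).round(4),rect(q) if m.sum()>5 else 0,hp(0,0))
print(ctrl.current_time_s())
E
python3 c.py
```

```text
0.01547185998488553 [2.1 0.2 1.2]
[ 8.2  4.1 -3. ] 0.015207522150363965
hit None [0.39485621 0.02174081 0.06465958] [np.float64(0.39291016608654405), np.float64(0.0217208282952515), np.float64(0.065)] [4.3 1.1 7.5]Traceback (most recent call last):
  File "c.py", line 14, in <module>
    q=P[m];print('handle z',np.percentile(q[:,2],[5,50,95]).round(4),rect(q) if m.sum()>5 else 0,hp(0,0))
                            ~~~~~~~~~~~~~^^^^^^^^^^^^^^^^^^
    return _quantile_unchecked(
        a, q, axis, out, overwrite_input, method, keepdims, weights)
    return _ureduce(a,
                    func=_quantile_ureduce_func,
    ...<5 lines>...
                    overwrite_input=overwrite_input,
                    method=method)
    r = func(a, **kwargs)
    result = _quantile(arr,
                       quantiles=q,
    ...<2 lines>...
                       out=out,
                       weights=wgt)
    slices_having_nans = np.isnan(arr[-1, ...])
                                  ~~~^^^^^^^^^
IndexError: index -1 is out of bounds for axis 0 with size 0
```

View pics/clamped.png

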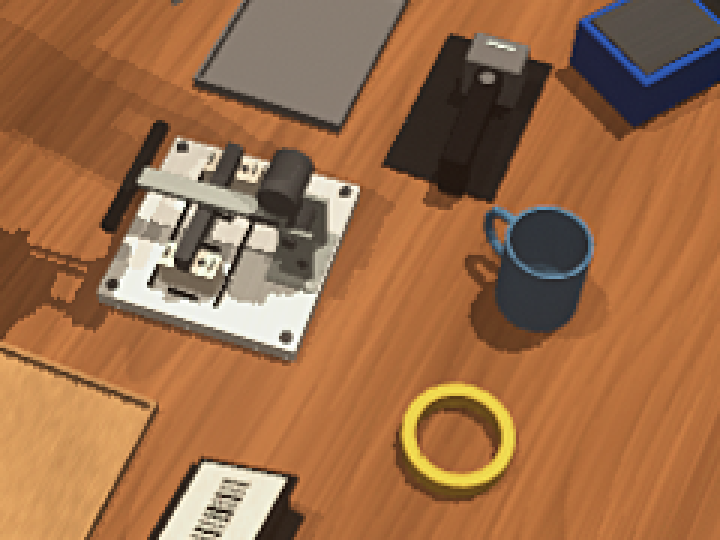

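The clamp arm lies level on both blocks and the scanner is still on its mat. Now I'm measuring the scanner, mat and ticket with the wrist camera.

```bash
cat > d.py <<'E'
from h import *
import pickle
v,u=np.mgrid[:420,:560];uv=np.dstack([u,v])
c=cap('scene');P=cloud(c);m=region(P,.06,.12,jig(-.095,0),.07)
q=P[m];print('handle z',np.percentile(q[:,2],[5,50,95]).round(4))
out={}
for n,p in(('ticket',(.62,-.256)),('scan',(.60,.265))):
    ctrl.move_to([*p,.30],rd(np.pi/2 if n=='scan' else -np.pi/2));ctrl.pause(.2);w=cap('wrist');pickle.dump(w,open(n+'1.pkl','wb'));save(n+'1',w['image'])
print(ctrl.current_time_s())
E
python3 d.py
cat > e.py <<'E'
from h import *
import pickle
v,u=np.mgrid[:420,:560];uv=np.dstack([u,v])
for n in('top0','scene0','ticket1'):
    c=pickle.load(open(n+'.pkl','rb'));P=cloud(c);hsv=cv2.cvtColor(c['image'],cv2.COLOR_RGB2HSV)
    for k in comps(region(P,.015,.08,(.635,-.257),.07)&(hsv[...,1]<80)&(hsv[...,2]>110),60):
        X=P[k];X=X[np.abs(X[:,2]-np.median(X[:,2]))<.04];ce=X.mean(0);n_=np.linalg.svd(X-ce,full_matrices=False)[2][2];n_*=np.sign(n_[2])
        print(n,k.sum(),'c',ce.round(4),'n',n_.round(3),rect(onplane(c,uv[k],.043)))
        o,Y=c['T'][:3,3],rays(c,uv[k])@c['T'][:3,:3].T
        nn=np.array([-.5,0,.866]);t=((np.array([.639,-.256,.043])-o)@nn)/(Y@nn);H=o+Y*t[:,None]
        ex=np.array([.866,0,.5]);print('   on plane',rect(np.c_[(H-[.639,-.256,.043])@ex,H[:,1]+.256]))
for n in('top0','scan1'):
    c=pickle.load(open(n+'.pkl','rb'));P=cloud(c)
    m=region(P,.05,.072,(.636,.25),.14)
    for k in comps(m,40): print(n,k.sum(),rect(onplane(c,uv[k],.059)),rect(P[k]))
    for nm,cx in(('head',.31),('handle',.2)):
        pass
    dark=(c['image'].max(2)<75)&region(P,-.004,.012,(.63,.266),.14)
    k=comps(dark,30);
    if k: print(' mat',rect(onplane(c,uv[np.any(k,0)],.004)))
    blk=P[m];ax=rect(blk)[2];print(ax)
E
python3 e.py
```

```text
handle z [0.0791 0.0851 0.0894]
60.175
top0 778 c [ 0.6392 -0.2562  0.0439] n [-0.495 -0.033  0.868] (array([ 0.63945819, -0.25635156]), (98.4, 90.9), -3.1985321044921875)
   on plane (array([-0.00032486, -0.00034129]), (96.6, 91.2), 2.3495891094207764)
scene0 927 c [ 0.6401 -0.2568  0.0451] n [-0.504 -0.017  0.864] (array([ 0.63927332, -0.25467136]), (103.8, 71.5), -87.22780418395996)
   on plane (array([-0.00047622,  0.00072096]), (97.2, 93.3), 3.15702486038208)
ticket1 2954 c [ 0.6419 -0.2533  0.0451] n [-0.509 -0.025  0.861] (array([ 0.64053394, -0.25323257]), (94.3, 77.9), -87.07483053207397)
   on plane (array([-0.00057593,  0.00275849]), (98.4, 91.3), 2.4573097229003906)
top0 607 (array([0.63178687, 0.24838232]), (170.9, 59.6), -88.98108899593353) (array([0.6331239 , 0.24846448]), (171.3, 60.1), -88.08638846874237)
 mat (array([0.62581879, 0.26836823]), (197.1, 118.2), -84.33045244216919)
-81.51078605651855
scan1 2781 (array([0.63941321, 0.25106061]), (173.0, 61.5), -81.92914581298828) (array([0.64007776, 0.25097339]), (174.3, 60.0), -82.18649911880493)
 mat (array([0.62501318, 0.27159894]), (197.3, 118.2), -84.51145601272583)
-81.80455875396729
```

```bash
python3 -c "
import cv2,numpy as np
a=cv2.imread('pics/ticket1.png');b=cv2.imread('pics/scan1.png')
cv2.imwrite('pics/ts.png',np.hstack([a,b])[60:360, 60:1060][:, :][:, ::1][:300,:800] if 0 else cv2.resize(np.hstack([a,b]),(800,300)))"
```

```text
(no output)
```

View pics/ts.png

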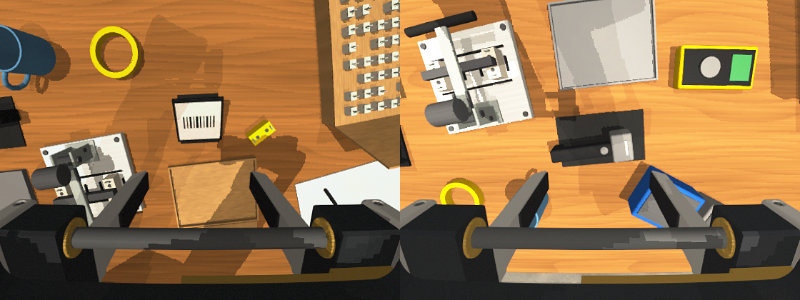

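Ticket: bar code centred at about (0.640,−0.2555,0.044), tilted 30°, yaw about 2.7°. The scanner's grip is at (0.6387,0.256), with the head towards +y at yaw 98°.

```bash
cat > f.py <<'E'
from h import *
import pickle
g=np.array([.6387,.256]);th=np.radians(8.1)
# scan pose
ps=np.radians(2.7);ex=np.array([np.cos(ps)*.866,np.sin(ps)*.866,.5]);ez=np.array([-np.cos(ps)*.5,-np.sin(ps)*.5,.866]);ex/=np.linalg.norm(ex);ez/=np.linalg.norm(ez)
L=np.array([.640,-.2555,.044]);tz=-ez;Rs=R.from_matrix(np.c_[ex,np.cross(tz,ex),tz]).as_rotvec()
win=L+.08*ez;grip=win-.06*ex+.043*ez;tcp=grip+.019*tz
print('scan tcp',tcp,np.round(ctrl.solve_ik(tcp,Rs),2),np.round(ctrl.solve_ik(tcp+.12*ez,Rs),2))
ctrl.open_gripper();ctrl.move_to([*g,.15],rd(th));ctrl.move_l([*g,.029],.12)
ctrl.close_gripper(50);print('w',ctrl.current_grip_width())
ctrl.move_l([*g,.05],.05);ctrl.move_l([*g,.27],.2);print('w',ctrl.current_grip_width(),np.round(ctrl.current_contact_force(),2),np.round(ctrl.current_torque(),2))
ctrl.move_to(tcp+.12*ez,Rs);ctrl.move_l(tcp,.1);ctrl.pause(1.0)
c=cap('scene');pickle.dump(c,open('aim.pkl','wb'));save('aim',c['image'][200:400,140:400].repeat(3,0).repeat(3,1))
ctrl.pause(1.5);print(ctrl.current_time_s(),ctrl.current_eef_pos())
E
python3 f.py
```

```text
scan tcp [ 0.53615312 -0.26039729  0.10406532] [-0.66  0.32  1.85  0.58  0.64  0.45] [-0.75  0.07  1.87  0.49  0.87  0.52]
w 0.027707909969393922
w 0.027680997590356523 [-0.81 -0.55 -1.14] [-0.06  0.08 -0.06]
71.5333 [ 0.53616084 -0.26039837  0.10405763]
```

View pics/aim.png

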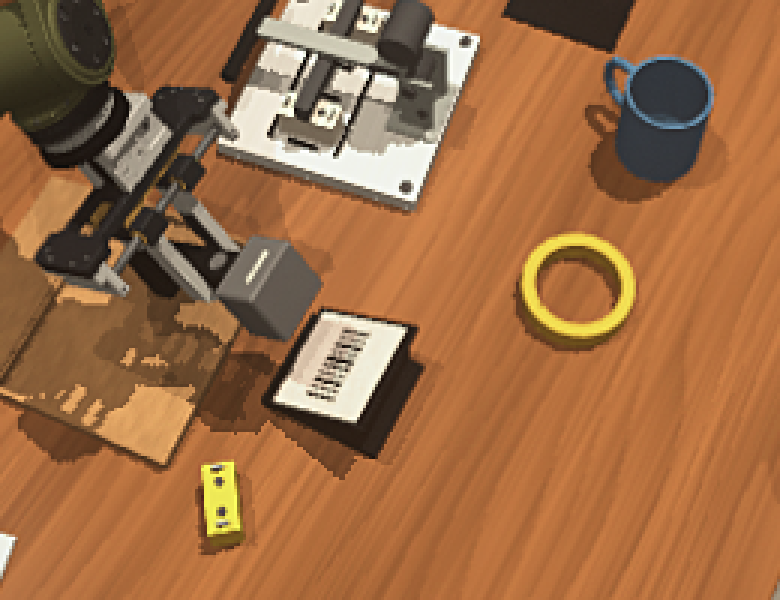

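The scanner is held, with its head hovering before the ticket. I'm checking the real head pose from depth before putting it back.

```bash
python3 - <<'E'
from h import *
import pickle
c=pickle.load(open('aim.pkl','rb'));P=cloud(c)
ps=np.radians(2.7);ex=np.array([np.cos(ps)*.866,np.sin(ps)*.866,.5]);ez=np.array([-np.cos(ps)*.5,-np.sin(ps)*.5,.866]);ey=np.cross(ez,ex)
L=np.array([.640,-.2555,.044]);q=P-L;loc=np.dstack([q@ex,q@ey,q@ez])
m=(abs(loc[...,0])<.05)&(abs(loc[...,1])<.05)&(loc[...,2]>.07)&(loc[...,2]<.17)
top=m&(loc[...,2]>.128)&(abs(loc[...,0])<.025)
X=loc[top];ce=X.mean(0);n=np.linalg.svd(X-ce,full_matrices=False)[2][2];print('top face',len(X),ce.round(4),n.round(3))
X=loc[m];print(np.percentile(X,[2,98],axis=0).round(4),rect(loc[top]))
E
```

```text
top face 355 [ 0.0028 -0.004   0.1358] [ 0.078 -0.015  0.997]
[[-0.0496 -0.0311  0.0832]
 [ 0.0215  0.0252  0.1525]] (array([-0.00112376, -0.00250323]), (58.8, 46.7), -88.57192945480347)
```

```bash
cat > g.py <<'E'
from h import *
import pickle
v,u=np.mgrid[:420,:560];uv=np.dstack([u,v])
m0=np.array([.6254,.2698]);th=np.radians(5.5)
e=np.array(ctrl.current_eef_pos());ctrl.move_l(e+[-.06,0,.12],.15)
ctrl.move_to([*m0,.27],rd(th));ctrl.move_l([*m0,.06],.2)
print(ctrl.move_l([*m0,.029],.04,force_limit=12),ctrl.current_eef_pos()[2])
if ctrl.current_eef_pos()[2]>.031: print(ctrl.move_l([*m0,.0295],.02,force_limit=15),ctrl.current_eef_pos()[2])
ctrl.open_gripper();ctrl.move_l([*m0,.15],.2)
ctrl.move_to([.60,.265,.30],rd(np.pi/2));ctrl.pause(.3);c=cap('wrist');save('mat2',c['image']);P=cloud(c)
m=region(P,.05,.08,(.63,.26),.14)
for k in comps(m,40): print(k.sum(),rect(onplane(c,uv[k],.059)),np.percentile(P[k][:,2],[3,50,97]).round(4))
X=P[region(P,.05,.08,(.63,.26),.14)&(c['image'].max(2)<75)];print('handle slope',np.polyfit(X[:,1],X[:,2],1).round(3),X.shape)
print(ctrl.current_time_s())
E
python3 g.py
```

```text
True 0.028957556166767654
2841 (array([0.62334125, 0.26445383]), (173.1, 60.9), -85.00848627090454) [0.0553 0.0602 0.0629]
handle slope [-0.003  0.06 ] (1537, 3)
80.0667
```

View pics/mat2.png

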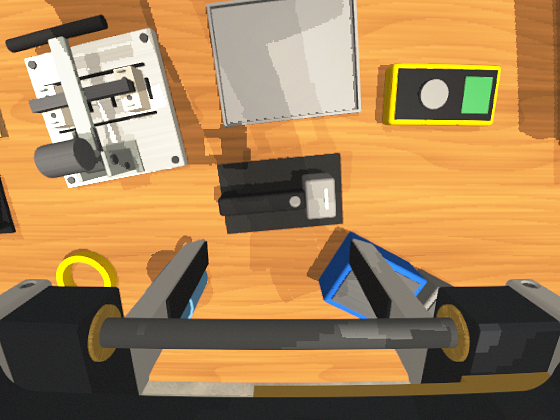

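The scanner stands flat, centred on its mat at about (280,200), and the clamp is still shut. Next: open the clamp and move the blocks.

```bash
cat > k.py <<'E'
from h import *
import pickle
r=rd(JY);p=hp(0)
ctrl.open_gripper();ctrl.move_to([p[0],p[1],.22],r);ctrl.move_l(p,.12)
ctrl.close_gripper(20);print(ctrl.current_grip_width())
arc(0,1.93,14);print(np.round(ctrl.current_contact_force(),1),ctrl.current_grip_width())
ctrl.open_gripper();e=ctrl.current_eef_pos();ctrl.move_l([e[0],e[1],.32],.2);ctrl.pause(.3)
ctrl.move_to([*jig(-.03,0),.3],rd(JY+np.pi/2));ctrl.pause(.5)
w=cap('wrist');save('open',w['image']);P=cloud(w);v,u=np.mgrid[:420,:560];uv=np.dstack([u,v])
for s in(1,-1):
    m=region(P,.048,.058,jig(-.0197,.058*s),.05);R_=rect(onplane(w,uv[m],.054));q=R_[0]-JC;c,s_=np.cos(JY),np.sin(JY);print(R_,(c*q[0]+s_*q[1]).round(4),(-s_*q[0]+c*q[1]).round(4))
t=cap('top');P=cloud(t);m=region(P,.22,.27,jig(.131,0),.08);print('handle',m.sum(),np.median(P[m],axis=0) if m.sum() else 0,hp(1.95,0,0))
print(ctrl.current_time_s())
E
python3 k.py
```

```text
0.015187220172701183
[ 3.4 -2.2  1.4] 0.015557750829239653
(array([0.46308481, 0.05860629]), (55.9, 26.6), 10.37685489654541) -0.0194 0.0598
(array([ 0.48460602, -0.05484394]), (54.4, 26.4), 10.37299919128418) -0.0184 -0.0557
handle 277 [0.62067379 0.02355361 0.23891075] [np.float64(0.621787894419044), np.float64(0.0265248109666908), np.float64(0.23327835297563843)]
93.25
```

View pics/open.png

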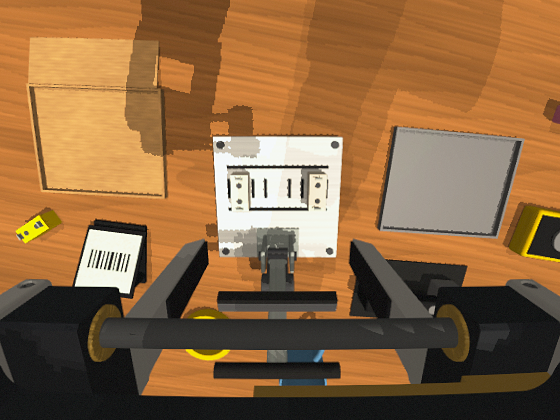

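The clamp is fully back and the blocks are still seated at (240,190) and (316,190). Now for the tray.

```bash
cat > l.py <<'E'
from h import *
v,u=np.mgrid[:420,:560];uv=np.dstack([u,v])
a=np.radians(6.2);T=np.array([.421,.2755])
def tr(y): return T+np.array([-np.sin(a),np.cos(a)])*y
for s in(1,-1):
    print(pick(jig(-.019,.058*s),.02,JY-np.pi/2,up=.14),place(tr(.045*s),.004,a,up=.14))
ctrl.move_to([T[0]-.03,T[1],.3],rd(np.pi/2));ctrl.pause(.4)
w=cap('wrist');P=cloud(w);save('tray',w['image'])
for s in(1,-1):
    m=region(P,.03,.045,tr(.045*s),.035);print(rect(onplane(w,uv[m],.038)),tr(.045*s),np.percentile(P[m][:,2],[5,50,95]).round(4))
m=region(P,.05,.08,(.63,.26),.14)
for k in comps(m,40): print('scanner',rect(onplane(w,uv[k],.059)))
t=cap('top');P=cloud(t)
m=region(P,.22,.27,jig(.131,0),.08);print('handle',m.sum())
for k in comps(region(P,.05,.08,(.63,.26),.14),40): print('scanner top',rect(P[k]))
print(ctrl.current_time_s())
E
python3 l.py
```

```text
(0.025691398026967387, 0.025732874874634357) (True, np.float64(0.0033767674909016276))
(0.02586997245907712, 0.02582640987197866) (True, np.float64(0.003296167568179187))
(array([0.41432458, 0.32451831]), (56.0, 27.2), -83.71658945083618) [0.41614003 0.32023679] [0.0359 0.0377 0.0394]
(array([0.42402371, 0.23610828]), (56.2, 27.4), -83.76589584350586) [0.42585997 0.23076321] [0.0352 0.0376 0.0391]
scanner (array([0.5986853 , 0.27657877]), (145.3, 32.6), -89.89711698144674)
handle 278
scanner top (array([0.61667511, 0.26225934]), (170.6, 60.1), 88.6139907836914)
113.1917
```

View pics/tray.png

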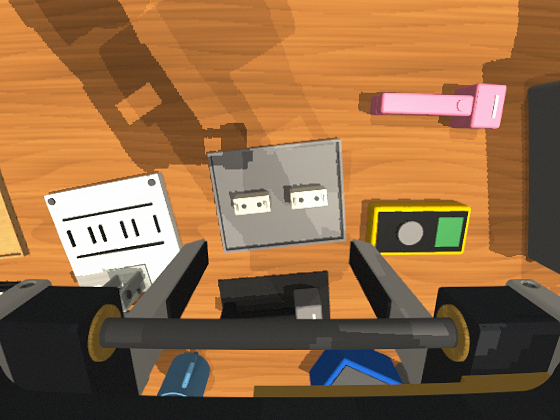

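Both blocks stand flat in the tray at (251,203) and (309,196), and the scanner and clamp are in place.

```bash
python3 -c "
from h import *
print(ctrl.finish_job())"
```

```text
the job is handed in; nothing more can be done
None
```

The job is handed in, with no verdict returned; by my own checks both blocks (only two were in the carton) were clamped, the scanner was held on the bar code for over 2 s and laid back on its mat, the clamp is fully back, and both blocks stand upright in the grey tray, about 113 s in all.

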